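# Load a lens barrel into the ring stack of a microscope column

### The arm

A 6-joint arm with a two-finger parallel gripper is mounted at the origin on the work surface. World frame = base frame: x ahead of the robot, y to its left, z up, the work surface at z = 0. Lengths are in m, angles in rad, forces in N, time in s.
With the tool pointing down it reaches from about 0.35 to 0.85 m from the base axis. Payload 8.1 kg.
Tool frame: the origin (TCP) lies midway between the tips of the shut fingers; the grasp point (between the pads) lies 19 mm behind it (robot.tcp_to_grasp is the distance from the TCP to the grasp point, in m); z points along the fingers, y is the direction in which the jaws open and shut (so a half turn about z gives the same grasp; the last joint's range is limited). The gripper opens to 93 mm and grips with 3 to 60 N. Pads are 15 mm wide; open, the fingers measure 128 mm over their backs; the gripper's body (75 mm by 188 mm) begins 65 mm behind the grasp point.
Start: joints at [-1.427, 0.13, 1.488, -0, 1.523, -0.085], TCP at [0.136, -0.584, 0.219] pointing down, gripper open.
Joint ranges: [-2.96, 2.96], [-0.89, 2.26], [0.02, 2.5], [-1.34, 4.48], [0, 2.73], [-2.66, 2.66]. Speed limits (rad/s): [2.39, 2.39, 2.79, 3.14, 3.14, 3.14].

### API

Orientations are given as a rotation vector (axis times angle).
In Python, from plant import robot gives the robot as it stands.
- The arm moves only by the tool send_rows, never from a script. Its argument "series" is a list of rows, each an object of numbers: "wx", "wy", "wz": the turn, a rotation vector about the world's x, y, z in rad; "dx", "dy", "dz": the shift along the world's x, y, z in cm; "fingers": the closure in counts, from 0 (fully open) to 255 (shut). In form: [{"wx": .., "wy": .., "wz": .., "dx": .., "dy": .., "dz": .., "fingers": ..}, ...]. A call has 1 to 20 rows; each row shifts and turns the pose as measured when the row begins; what a row does not reach is not made up. A row lasts 1/12 s, in which the tool goes at most 41.7 mm and 7.16 degrees, less where a joint would pass 70% of its speed; a pose out of reach is approached as far as the arm can. A call is refused whole if a number of a shift passes 4.17 or a number of a turn 0.125, either way. A call with a gripper value outside its range is refused whole. The fingers move at their own pace and stop on an object; "newtons" is the grip in N (left out, the last holds). Time passes only in rows, so rows that do not move let the fingers close. It gives the time, the measured TCP pose, the force and the opening at its end, in the units of the state.
- robot.read_state(): the state, without advancing time (a new reading comes with each control period).
- robot.read_camera(name): name is "scene" or "side" or "wrist"; returns the picture (400x640x3 uint8, red, green, blue); there is no depth.
- robot.camera_info(name): a dict with "intrinsics" (3x3 intrinsics, pixels), "extrinsics" (4x4, takes a point from world to camera coordinates); the wrist camera has in their place "tool_from_camera" (4x4, takes a point from camera to tool coordinates, whose origin is the TCP and whose axes are the flange's). Camera axes: x right, y up, looking along -z (the intrinsics and any distortion apply to the point x, -y, -z); pixel columns grow to the right and rows downward; lengths in m; the calibration is good to about 2 mm. The wrist camera is an equidistant fisheye: a pixel r from the principal point sees the ray r / f radians off the axis. A picture is of the moment at which its call begins: read the wrist's pose just before it. camera_info takes no time and is no camera call.
- robot.close_job(): hands the job in, once; it reports no verdict.
The state is a dict: "t": time; "q": joint angles; "dq": joint speeds; "joint_torque": joint torques, N m; "tool_pos": TCP position; "orientation": TCP orientation; "force": force on the tool from outside, world axes, zero at the start; "wrist_torque": the same for the moment, N m; "opening": finger opening in m.
Only numpy, scipy, OpenCV 4.12 (cv2) and the standard library are available. Lean on these libraries where they do the work, as an engineer would, in place of code of your own. Each camera call takes 0.05 s, during which the arm holds its last target.

### The job

Pick up the tall, slim metal lens barrel that stands on the bench and lower it, nose down, through the stack of rings on the small column stand, each ring narrower than the one above, until the lowest ring stops it. Sprung plungers drag on the barrel and the lowest ring is clamped at a different height each time, so push it on by feel until its nose sits firmly on that ring, without ramming it, then let go and leave it there upright. Leave the other things on the bench where they are.

Things in the scene. Friction and masses are not known exactly. Their poses are not given: they have to be found in the camera images.
- barrel_mid (a point): Centre of the loose lens barrel: plain aluminium cylinder, 36 mm in diameter, 160 mm long, 0.20 to 0.31 kg, two thin dark bands, glass lens at its top end. It stands upright on the bench, nose down; z is its axis, up to the lens. Grasp it within its top 42 mm: at the end only 66 to 92 mm of it stand above the top ring.
- barrel_nose (a point): Centre of the barrel's flat lower end, 80 mm below barrel_mid. The flat is 29 mm across; a 12 mm high taper widens it to the full 36 mm.
- barrel: The same lens barrel; origin at the centre of its lower end (same point as barrel_nose), z along its axis to the lens end.
- top_ring (a point): Centre of the stack's top ring (bore 54, outside 70 mm), in its upper face, 128 mm above the bench: the mouth the barrel enters by. z is up, the common axis of all rings; y points to the column that carries them (28 x 24 mm, 68 mm away, its top 126 mm above the bench).
- guides: Upper three rings, 8 mm thick, upper faces 128, 106, 84 mm above the bench, bores 54, 46, 39 mm: the barrel passes. In the third two sprung plungers (on +x and -x) grip it: up to 13 N of push to enter, then a steady drag of 2 to 6 N that holds its weight; let go short of the fourth ring and it hangs askew. At most 25 N here. Origin on their axis at bench level, axes as top_ring. Fixed.
- stand: Foot plate 120 x 190 x 12 mm, column, and fourth (retaining) ring, bore 24, outside 52 mm: it stops the barrel's nose on its upper face, clamped 34 to 60 mm above the bench (not measured). Rigid: the push rises sharply there, well over the drag. Over 20 N on it is damage. Origin and axes as guides. Fixed.
- short_barrel: Bystander: a short, wide, stepped lens barrel, 50 mm in diameter and 62 mm tall, standing on the bench; origin at the centre of its underside. Not to be moved.
- meter: Bystander: a white room-climate meter, a 45 x 62 x 95 mm box standing on the bench; origin at the centre of its underside. Not to be moved.
- slide_box: Bystander: a flat white slide box, 85 x 55 x 26 mm, lying on the bench; origin at the centre of its underside. Not to be moved.
There are look-alikes about, which are no part of the job. What is meant by the stand is not brown, and is the smaller of those in its own colour. There is more than one size of the barrel; the job needs the larger.

How it is judged:
By the outcome, as a careful person would: the job done as asked, in the order asked, and still so for the second after the job is handed in, with the robot touching nothing.
It also fails if it takes over 72 s, if anything falls off the work surface, if the arm or the gripper's body presses on something with over 40 N, if the wrist force passes 120 N, or if a joint passes its speed limit or range.

## Working session

There is one attempt and no reset: what is moved stays moved. The work goes in short steps, Python scripts to look and compute and a tool call to move; the robot and the scene stay as the last step left them, time stands still between calls to the robot, and variables do not carry over. Pictures are saved under pics/ and viewed, and the job is handed in when it is done.

Besides the shell and the picture viewer there is one more tool, called after "Request:" in YAML: its name, and indented under it one key for each argument. send_rows: Moves the arm, as the interface text tells. Its arguments: {"type":"object","properties":{"series":{"type":"array","items":{"type":"object","properties":{"wx":{"type":"number"},"wy":{"type":"number"},"wz":{"type":"number"},"dx":{"type":"number"},"dy":{"type":"number"},"dz":{"type":"number"},"fingers":{"type":"number"}}}},"newtons":{"type":"number"}},"required":["series"]}

```bash
ls; mkdir -p pics
python3 - <<'E'
from plant import robot
import cv2,numpy as np
np.set_printoptions(precision=4,suppress=True)
s=robot.read_state();print(s)
for n in ['scene','side','wrist']:
    im=robot.read_camera(n);cv2.imwrite(f'pics/{n}0.png',im[:,:,::-1]);print(n,robot.camera_info(n))
E
```

```text
pics
{'t': 0.0, 'q': array([-1.4274,  0.1311,  1.4892, -0.    ,  1.523 , -0.0854]), 'dq': array([ 0.0006,  0.0005, -0.002 ,  0.0012,  0.0001, -0.0004]), 'joint_torque': array([  0.002 , -55.9852, -49.1746,   0.0767,   0.0359,  -0.0001]), 'tool_pos': array([ 0.136 , -0.5838,  0.2176]), 'orientation': array([-3.1193, -0.3584,  0.0001]), 'force': array([ 0.5885, -0.0678, -0.3429]), 'wrist_torque': array([ 0.023 ,  0.0002, -0.0324]), 'opening': 0.09306640698527992}
scene {'intrinsics': array([[512.433 ,   0.    , 323.708 ],
       [  0.    , 512.433 , 196.3118],
       [  0.    ,   0.    ,   1.    ]]), 'extrinsics': array([[ 0.6819,  0.7313,  0.0155, -0.3826],
       [-0.4365,  0.3898,  0.8109,  0.0956],
       [ 0.587 , -0.5597,  0.585 , -1.4634],
       [ 0.    ,  0.    ,  0.    ,  1.    ]])}
side {'intrinsics': array([[438.855 ,   0.    , 323.8188],
       [  0.    , 438.855 , 204.9645],
       [  0.    ,   0.    ,   1.    ]]), 'extrinsics': array([[ 0.9907, -0.1361,  0.0061, -0.4812],
       [ 0.0992,  0.7515,  0.6522, -0.1566],
       [-0.0934, -0.6455,  0.758 , -1.0584],
       [ 0.    ,  0.    ,  0.    ,  1.    ]])}
wrist {'intrinsics': array([[309.7069,   0.    , 322.5544],
       [  0.    , 309.7069, 201.6336],
       [  0.    ,   0.    ,   1.    ]]), 'tool_from_camera': array([[-0.0005,  0.9641,  0.2654,  0.0729],
       [ 1.    ,  0.0006, -0.0005, -0.0012],
       [-0.0006,  0.2654, -0.9641, -0.1668],
       [ 0.    ,  0.    ,  0.    ,  1.    ]])}
```

View pics/scene0.png

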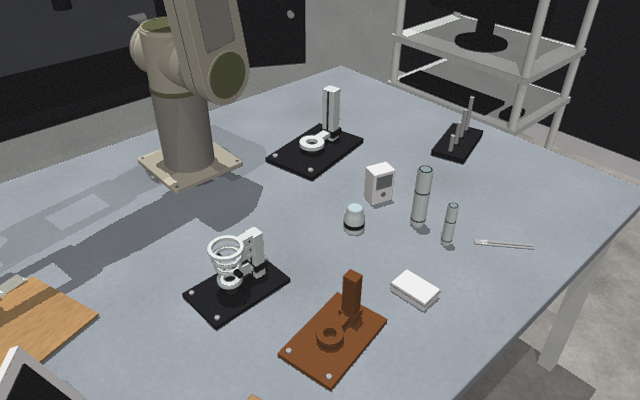

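View pics/side0.png

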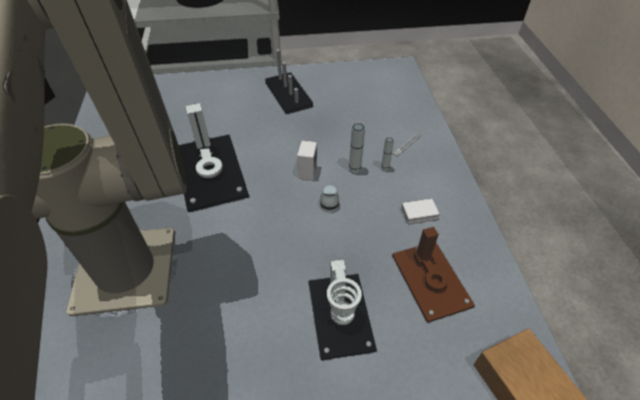

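View pics/wrist0.png

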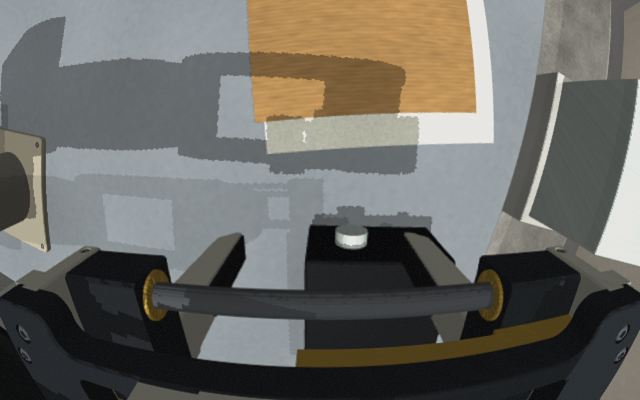

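```bash
cat > h.py <<'E'
import numpy as np,cv2
from plant import robot
np.set_printoptions(precision=4,suppress=True)
F=np.diag([1.,-1,-1])
def ray(n,u,v):
    c=robot.camera_info(n);K=c['intrinsics'];E=c['extrinsics']
    d=F@np.linalg.inv(K)@[u,v,1];R=E[:3,:3]
    return -R.T@E[:3,3],R.T@d
def onz(n,u,v,z):
    o,d=ray(n,u,v);return o+d*(z-o[2])/d[2]
def proj(n,p):
    c=robot.camera_info(n);x=F@(c['extrinsics']@[*p,1])[:3];x=c['intrinsics']@x;return x[:2]/x[2]
def tri(a,b):
    (o1,d1),(o2,d2)=ray(*a),ray(*b);d1/=np.linalg.norm(d1);d2/=np.linalg.norm(d2)
    t=np.linalg.lstsq(np.c_[d1,-d2],o2-o1,rcond=None)[0];p,q=o1+d1*t[0],o2+d2*t[1]
    return (p+q)/2,np.linalg.norm(p-q)
E
python3 - <<'E'
import cv2,numpy as np
a=cv2.imread('pics/scene0.png');b=cv2.imread('pics/side0.png')
def c(i,x,y,w,h,s):return cv2.resize(i[y:y+h,x:x+w],None,fx=s,fy=s,interpolation=cv2.INTER_CUBIC)
r1=np.hstack([c(a,400,155,70,100,4),c(b,340,110,70,100,4)])
r2=np.hstack([c(a,175,220,125,110,3),c(b,305,255,75,110,3)])
cv2.imwrite('pics/c1.png',r1);cv2.imwrite('pics/c2.png',r2)
E
```

```text
(no output)
```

View pics/c1.png

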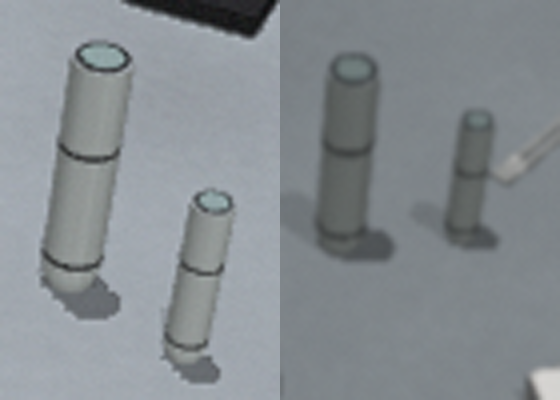

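View pics/c2.png

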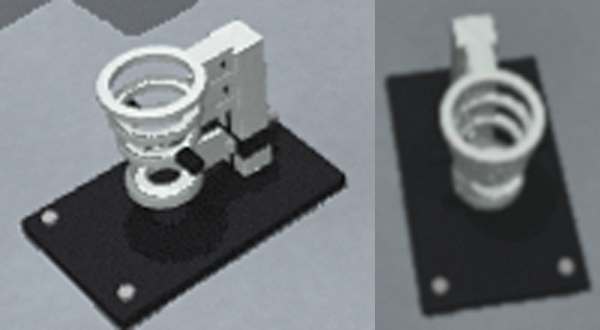

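Barrels: scene (422,195) and (450,223). The first is the larger. Stands: white four-ring stack at (235,265), white single-ring at (312,140) and brown at (335,330). The ring stack fits, and next I check its sizes.

Run:
```python
from h import *
for z in (.16,):
  print(onz('scene',425.75,169.3,z),onz('side',358.5,127,z),tri(('scene',425.75,169.3),('side',358.5,127)))
print('small',tri(('scene',453.3,205.4),('side',389.3,139.8)))
print('bands', tri(('scene',422.2,193),('side',356.5,147)))
print('ring',onz('scene',225.3,247,.128),onz('side',344,294,.128),tri(('scene',225.3,247),('side',344,294)))
# top ring ellipse fit from contour (white) outer
for n in ('scene','side'):
  im=cv2.imread(f'pics/{n}0.png')
  # ring outline extreme points
  for (u,v) in ([(175+97/3,220+83/3),(175+207/3,220+80/3)] if n=='scene' else [(305+66/3,255+118/3),(305+172/3,255+118/3)]): print(n,onz(n,u,v,.128))
# foot corners scene
for nm,cs in {'near':[(175+22/3,220+225/3),(175+122/3,325+3),(175+345/3,220+178/3),(175+258/3,220+115/3)],'far':[(266,157),(313,177),(364,143),(322,124)]}.items():
  P=[onz('scene',u,v,.012) for u,v in cs];print(nm,*P,[np.linalg.norm(P[i]-P[(i+1)%4]) for i in range(4)])
# bolts
print('bolts',onz('scene',175+48/3,220+217/3,.013),onz('scene',175+126/3,220+292/3,.013),onz('side',305+65/3,255+286/3,.013),onz('side',305+191/3,255+267/3,.013))
print('short',onz('scene',354,225,0.0),'meter',onz('scene',380,200,0),'col top',onz('side',305+98/3,255+25/3,.126),onz('scene',175+236/3,220+33/3,.126))
```

```text
[0.6124 0.2642 0.16  ] [0.6139 0.2638 0.16  ] (array([0.6135, 0.2625, 0.1612]), np.float64(0.00012142420879330568))
small (array([0.7019, 0.2572, 0.1115]), np.float64(8.360030190952644e-05))
bands (array([0.6126, 0.2631, 0.0929]), np.float64(0.003924186656571053))
ring [ 0.4987 -0.2025  0.128 ] [ 0.4974 -0.2048  0.128 ] (array([ 0.4977, -0.2028,  0.1265]), np.float64(0.0020316777138320186))
scene [ 0.4774 -0.229   0.128 ]
scene [ 0.5219 -0.1754  0.128 ]
side [ 0.4637 -0.201   0.128 ]
side [ 0.5335 -0.2104  0.128 ]
near [ 0.4456 -0.2834  0.012 ] [ 0.5619 -0.2804  0.012 ] [ 0.5575 -0.0936  0.012 ] [ 0.4652 -0.0995  0.012 ] [np.float64(0.11633275721622359), np.float64(0.1868509376660452), np.float64(0.09240443084222467), np.float64(0.18494177088300678)]
far [0.1348 0.1705 0.012 ] [0.3016 0.202  0.012 ] [0.2664 0.4409 0.012 ] [0.0933 0.4285 0.012 ] [np.float64(0.1697044377428858), np.float64(0.24143760726247274), np.float64(0.17351883230785559), np.float64(0.2612790758881829)]
bolts [ 0.4518 -0.267   0.013 ] [ 0.5424 -0.2645  0.013 ] [ 0.4548 -0.2677  0.013 ] [ 0.5448 -0.2659  0.013 ]
short [0.5108 0.1477 0.    ] meter [0.484 0.272 0.   ] col top [ 0.4965 -0.1303  0.126 ] [ 0.4943 -0.132   0.126 ]
```

Request:
send_rows:
  series:
    - {"dx": 2.0,"dy": 3.5,"dz": 0.3,"wz": -0.012}
    - {"dx": 2.0,"dy": 3.5,"dz": 0.3,"wz": -0.012}
    - {"dx": 2.0,"dy": 3.5,"dz": 0.3,"wz": -0.012}
    - {"dx": 2.0,"dy": 3.5,"dz": 0.3,"wz": -0.012}
    - {"dx": 2.0,"dy": 3.5,"dz": 0.3,"wz": -0.012}
    - {"dx": 2.0,"dy": 3.5,"wz": -0.012}
    - {"dx": 2.0,"dy": 3.5,"wz": -0.012}
    - {"dx": 2.0,"dy": 3.5,"wz": -0.012}
    - {"dx": 2.0,"dy": 3.5,"wz": -0.012}
    - {"dx": 2.0,"dy": 3.5,"wz": -0.012}
    - {"dx": 2.0,"dy": 3.5,"wz": -0.012}
    - {"dx": 2.0,"dy": 3.5,"wz": -0.012}
    - {"dx": 2.0,"dy": 3.5,"wz": -0.012}
    - {"dx": 2.0,"dy": 3.5,"wz": -0.012}
    - {"dx": 2.0,"dy": 3.5,"wz": -0.012}
    - {"dx": 2.0,"dy": 3.5,"wz": -0.012}
    - {"dx": 2.0,"dy": 3.5,"wz": -0.012}
    - {"dx": 2.0,"dy": 3.5,"wz": -0.012}
    - {"dx": 2.0,"dy": 3.5,"wz": -0.012}
    - {"dx": 2.0,"dy": 3.5}

```text
schema error: expected keys wx, wy, wz, dx, dy, dz, fingers
```

Request:
send_rows:
  series:
    - {"wx": 0,"wy": 0,"wz": -0.012,"dx": 2.0,"dy": 3.5,"dz": 0.3,"fingers": 0}
    - {"wx": 0,"wy": 0,"wz": -0.012,"dx": 2.0,"dy": 3.5,"dz": 0.3,"fingers": 0}
    - {"wx": 0,"wy": 0,"wz": -0.012,"dx": 2.0,"dy": 3.5,"dz": 0.3,"fingers": 0}
    - {"wx": 0,"wy": 0,"wz": -0.012,"dx": 2.0,"dy": 3.5,"dz": 0.3,"fingers": 0}
    - {"wx": 0,"wy": 0,"wz": -0.012,"dx": 2.0,"dy": 3.5,"dz": 0.3,"fingers": 0}
    - {"wx": 0,"wy": 0,"wz": -0.012,"dx": 2.0,"dy": 3.5,"dz": 0,"fingers": 0}
    - {"wx": 0,"wy": 0,"wz": -0.012,"dx": 2.0,"dy": 3.5,"dz": 0,"fingers": 0}
    - {"wx": 0,"wy": 0,"wz": -0.012,"dx": 2.0,"dy": 3.5,"dz": 0,"fingers": 0}
    - {"wx": 0,"wy": 0,"wz": -0.012,"dx": 2.0,"dy": 3.5,"dz": 0,"fingers": 0}
    - {"wx": 0,"wy": 0,"wz": -0.012,"dx": 2.0,"dy": 3.5,"dz": 0,"fingers": 0}
    - {"wx": 0,"wy": 0,"wz": -0.012,"dx": 2.0,"dy": 3.5,"dz": 0,"fingers": 0}
    - {"wx": 0,"wy": 0,"wz": -0.012,"dx": 2.0,"dy": 3.5,"dz": 0,"fingers": 0}
    - {"wx": 0,"wy": 0,"wz": -0.012,"dx": 2.0,"dy": 3.5,"dz": 0,"fingers": 0}
    - {"wx": 0,"wy": 0,"wz": -0.012,"dx": 2.0,"dy": 3.5,"dz": 0,"fingers": 0}
    - {"wx": 0,"wy": 0,"wz": -0.012,"dx": 2.0,"dy": 3.5,"dz": 0,"fingers": 0}
    - {"wx": 0,"wy": 0,"wz": -0.012,"dx": 2.0,"dy": 3.5,"dz": 0,"fingers": 0}

```text
t: 1.48
tool_pos: [0.4544, -0.004, 0.2252]
orientation: [-3.132, -0.022, -0.002]
force: [0.6, -0.8, -0.3]
opening: 0.0927
```

Run:
```python
from h import *
s=robot.read_state();print(s['t'],s['q'],s['tool_pos'],s['orientation'],s['force'])
im=robot.read_camera('wrist');cv2.imwrite('pics/w1.png',im[:,:,::-1])
```

```text
1.4833 [-0.13   -0.278   1.8647  0.0099  1.5547  1.4266] [ 0.4544 -0.004   0.2252] [-3.1318 -0.022  -0.0025] [ 0.5823 -0.8175 -0.2976]
```

View pics/w1.png

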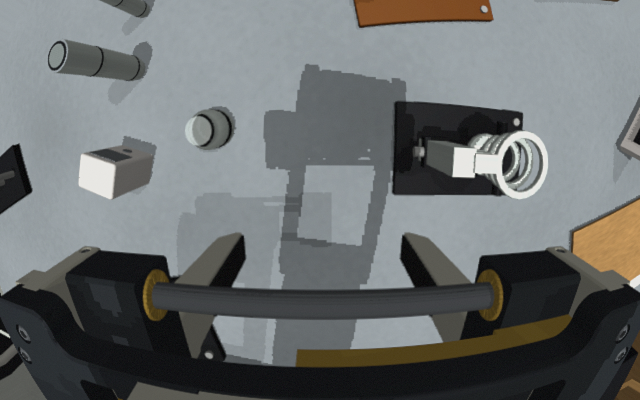

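The wrist view shows the ring mouth near (521,164), the big barrel's lens near (59,57), the meter at (115,170) and the short barrel at (207,130).

```bash
cat >> h.py <<'E'
from scipy.spatial.transform import Rotation as Rn
def wray(u,v,pos,ori):
    c=robot.camera_info('wrist');K=c['intrinsics'];T=c['tool_from_camera']
    dx,dy=u-K[0,2],v-K[1,2];r=np.hypot(dx,dy);th=r/K[0,0]
    d=np.array([np.sin(th)*dx/r,-np.sin(th)*dy/r,-np.cos(th)])
    R=Rn.from_rotvec(ori).as_matrix()
    return pos+R@T[:3,3],R@T[:3,:3]@d
def wonz(u,v,z,pos,ori):
    o,d=wray(u,v,pos,ori);return o+d*(z-o[2])/d[2]
E
python3 - <<'E'
from h import *
p=np.array([ .4544,-.004,.2252]);o=np.array([-3.1318,-.022,-.0025])
print(wonz(59,57,.16,p,o),wonz(521,164,.128,p,o))
for u,v in [(548,164),(496,164),(520,199),(520,131)]: print(wonz(u,v,.128,p,o))
E
```

```text
[0.6077 0.261  0.16  ] [ 0.4963 -0.198   0.128 ]
[ 0.4988 -0.2356  0.128 ]
[ 0.4944 -0.1671  0.128 ]
[ 0.4606 -0.2029  0.128 ]
[ 0.5287 -0.1928  0.128 ]
```

Request:
send_rows:
  series:
    - {"wx": 0,"wy": 0,"wz": -0.002,"dx": 2.0,"dy": 3.3,"dz": 0,"fingers": 0}
    - {"wx": 0,"wy": 0,"wz": -0.002,"dx": 2.0,"dy": 3.3,"dz": 0,"fingers": 0}
    - {"wx": 0,"wy": 0,"wz": -0.002,"dx": 2.0,"dy": 3.3,"dz": 0,"fingers": 0}
    - {"wx": 0,"wy": 0,"wz": -0.002,"dx": 2.0,"dy": 3.3,"dz": 0,"fingers": 0}
    - {"wx": 0,"wy": 0,"wz": -0.002,"dx": 2.0,"dy": 3.3,"dz": 0,"fingers": 0}
    - {"wx": 0,"wy": 0,"wz": -0.002,"dx": 2.0,"dy": 3.3,"dz": 0,"fingers": 0}
    - {"wx": 0,"wy": 0,"wz": -0.002,"dx": 2.0,"dy": 3.3,"dz": 0,"fingers": 0}
    - {"wx": 0,"wy": 0,"wz": 0,"dx": 1.9,"dy": 3.3,"dz": 0,"fingers": 0}
    - {"wx": 0,"wy": 0,"wz": 0,"dx": 0,"dy": 0,"dz": 0,"fingers": 0}

```text
t: 2.28
tool_pos: [0.616, 0.2791, 0.2179]
orientation: [-3.13, -0.012, 0.007]
force: [0.4, -0.7, -1.0]
opening: 0.093
```

Run:
```python
from h import *
s=robot.read_state();print(s['t'],s['q'],s['tool_pos'],s['orientation'],s['force'])
im=robot.read_camera('wrist');cv2.imwrite('pics/w2.png',im[:,:,::-1])
im=robot.read_camera('side');cv2.imwrite('pics/s2.png',im[:,:,::-1])
```

```text
2.2833 [0.3428 0.3363 1.2519 0.0121 1.5536 1.9058] [0.616  0.2791 0.2179] [-3.1303 -0.0118  0.0066] [ 0.3727 -0.6901 -1.0454]
```

View pics/w2.png

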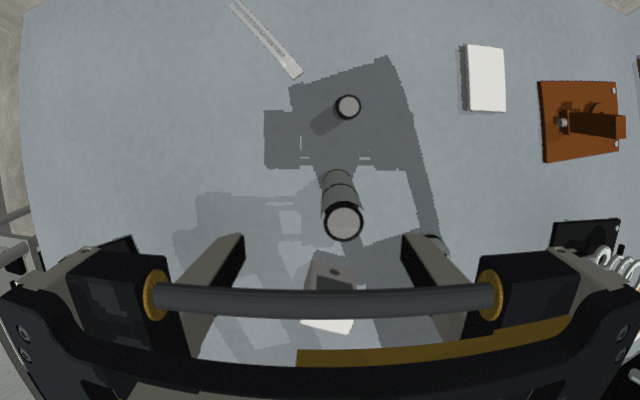

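Run:
```python
from h import *
s=robot.read_state();p=s['tool_pos'];o=s['orientation'];print(s['t'],p,o)
print(wonz(344,223,.16,p,o)); R=Rn.from_rotvec(o).as_matrix();print(R)
for u,v in [(325,223),(364,223)]:print(wonz(u,v,.16,p,o))
```

```text
2.3833 [0.615  0.2749 0.2194] [-3.1321 -0.0098  0.0055]
[0.6081 0.2598 0.16  ]
[[ 1.      0.0062 -0.0036]
 [ 0.0063 -0.9999  0.0094]
 [-0.0035 -0.0095 -0.9999]]
[0.608  0.2745 0.16  ]
[0.6082 0.2442 0.16  ]
```

Request:
send_rows:
  series:
    - {"wx": -0.009,"wy": -0.003,"wz": -0.006,"dx": -0.3,"dy": -1.1,"dz": 0,"fingers": 0}
    - {"wx": 0,"wy": 0,"wz": 0,"dx": 0,"dy": 0,"dz": 0,"fingers": 0}
    - {"wx": 0,"wy": 0,"wz": 0,"dx": 0,"dy": 0,"dz": 0,"fingers": 0}
    - {"wx": 0,"wy": 0,"wz": 0,"dx": 0,"dy": 0,"dz": 0,"fingers": 0}

```text
t: 2.72
tool_pos: [0.6108, 0.2585, 0.2208]
orientation: [3.14, -0.006, 0.001]
force: [0.3, 0.4, -0.7]
opening: 0.093
```

Run:
```python
from h import *
s=robot.read_state();p=s['tool_pos'];o=s['orientation'];print(s['t'],p,o,s['force'],s['dq']);print(Rn.from_rotvec(o).as_matrix()[:,2])
im=robot.read_camera('wrist');cv2.imwrite('pics/w3.png',im[:,:,::-1])
im=robot.read_camera('side');cv2.imwrite('pics/s2.png',im[:,:,::-1])
g=cv2.cvtColor(im,cv2.COLOR_RGB2GRAY)
s=robot.read_state();print(s['tool_pos'],s['orientation'])
w=cv2.imread('pics/w3.png')[180:280,280:400];cv2.imwrite('pics/w3c.png',cv2.resize(w,None,fx=5,fy=5))
```

```text
2.7167 [0.6108 0.2585 0.2208] [ 3.14   -0.0057  0.0012] [ 0.2876  0.4058 -0.6761] [-0.0188 -0.0353  0.0241  0.0006 -0.0017 -0.0019]
[ 0.0008 -0.0016 -1.    ]
[0.6111 0.2589 0.2211] [ 3.1404 -0.0053  0.002 ]
```

View pics/w3c.png

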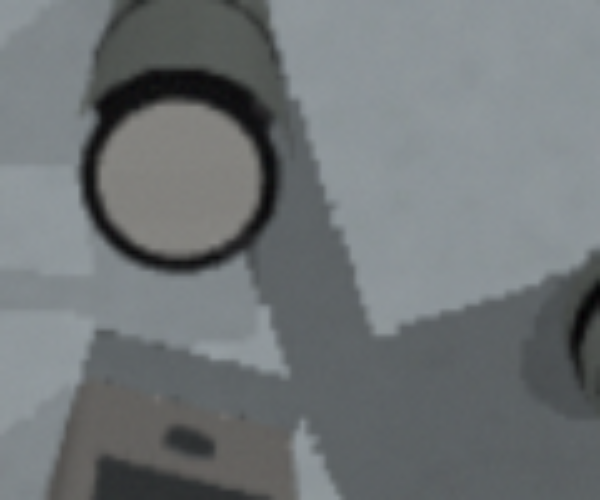

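Run:
```python
from h import *
s=robot.read_state();p=s['tool_pos'];o=s['orientation']
for u,v in [(315.9,213.8),(296.5,214),(335.5,214),(316,194),(316,234)]:print(wonz(u,v,.16,p,o))
```

```text
[0.6114 0.2649 0.16  ]
[0.6113 0.2799 0.16  ]
[0.6112 0.2498 0.16  ]
[0.6271 0.2647 0.16  ]
[0.5947 0.265  0.16  ]
```

Request:
send_rows:
  series:
    - {"wx": 0,"wy": 0,"wz": 0,"dx": 0.1,"dy": 0.6,"dz": 0,"fingers": 0}
    - {"wx": 0,"wy": 0,"wz": 0,"dx": 0,"dy": 0,"dz": -1.5,"fingers": 0}
    - {"wx": 0,"wy": 0,"wz": 0,"dx": 0,"dy": 0,"dz": -1.5,"fingers": 0}
    - {"wx": 0,"wy": 0,"wz": 0,"dx": 0,"dy": 0,"dz": -1.5,"fingers": 0}
    - {"wx": 0,"wy": 0,"wz": 0,"dx": 0,"dy": 0,"dz": 0,"fingers": 0}
    - {"wx": 0,"wy": 0,"wz": 0,"dx": 0,"dy": 0,"dz": 0,"fingers": 0}

```text
t: 3.32
tool_pos: [0.6138, 0.2661, 0.1796]
orientation: [-3.139, 0.009, -0.013]
force: [0.3, 0.3, 1.2]
opening: 0.0929
```

Request:
send_rows:
  series:
    - {"wx": 0,"wy": 0.008,"wz": 0.006,"dx": -0.2,"dy": -0.1,"dz": -1.5,"fingers": 0}
    - {"wx": 0,"wy": 0,"wz": 0,"dx": 0,"dy": 0,"dz": -1.5,"fingers": 0}
    - {"wx": 0,"wy": 0,"wz": 0,"dx": 0,"dy": 0,"dz": -1.5,"fingers": 0}
    - {"wx": 0,"wy": 0,"wz": 0,"dx": 0,"dy": 0,"dz": -1.1,"fingers": 0}
    - {"wx": 0,"wy": 0,"wz": 0,"dx": 0,"dy": 0,"dz": 0,"fingers": 0}
    - {"wx": 0,"wy": 0,"wz": 0,"dx": 0,"dy": 0,"dz": 0,"fingers": 0}
    - {"wx": 0,"wy": 0,"wz": 0,"dx": 0,"dy": 0,"dz": 0,"fingers": 0}

```text
t: 3.9
tool_pos: [0.613, 0.2661, 0.1237]
orientation: [-3.137, -0.004, -0.005]
force: [-0.1, 0.4, 1.0]
opening: 0.0929
```

```bash
cat >> h.py <<'E'
def st():
    s=robot.read_state();R=Rn.from_rotvec(s['orientation']).as_matrix()
    z=R[:,2];print('t %.2f'%s['t'],'pos',s['tool_pos'],'fix wx %.4f wy %.4f wz %.4f'%(-z[1],z[0],-np.arctan2(R[1,0],R[0,0])),'F',s['force'],'M',s['wrist_torque'],'op %.4f'%s['opening'],'dq',np.abs(s['dq']).max());return s
def snap(n,f,box=None,k=1):
    im=robot.read_camera(n)[:,:,::-1]
    if box: x,y,w,h=box;im=cv2.resize(im[y:y+h,x:x+w],None,fx=k,fy=k,interpolation=cv2.INTER_CUBIC)
    cv2.imwrite(f'pics/{f}.png',im)
E
python3 - <<'E'
from h import *
st();snap('scene','sc4',(330,80,180,180),3);snap('side','si4',(290,60,150,150),3)
a=cv2.imread('pics/sc4.png');b=cv2.imread('pics/si4.png');b=cv2.copyMakeBorder(b,0,540-450,0,0,cv2.BORDER_CONSTANT)
cv2.imwrite('pics/g4.png',cv2.resize(np.hstack([a,b]),None,fx=.8,fy=.8))
E
```

```text
t 3.90 pos [0.613  0.2661 0.1237] fix wx -0.0044 wy 0.0035 wz -0.0025 F [-0.0982  0.4022  1.0452] M [ 0.0366 -0.0211  0.0061] op 0.0929 dq 0.009857093311014713
```

View pics/g4.png

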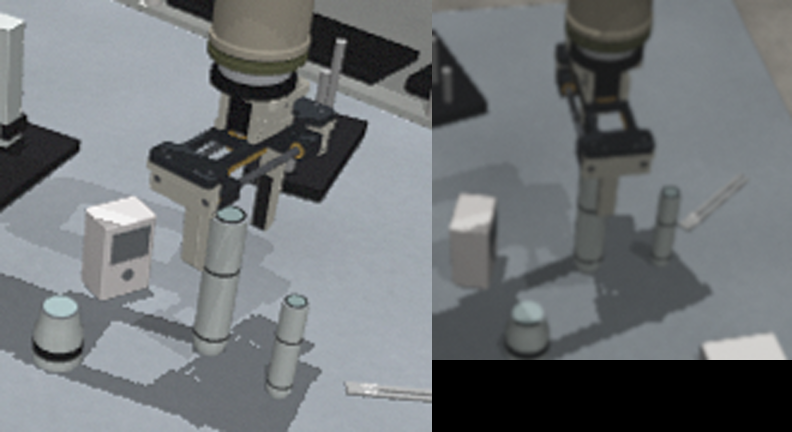

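Run:
```python
from h import *
for d in (-.055,0,.055):
  u=proj('scene',(.613,.266+d,.1237));print((u-[330,80])*2.4, (proj('side',(.613,.266+d,.1237))-[290,60])*2.4+[432,0])
print((proj('scene',(.613,.266,.16))-[330,80])*2.4)
```

```text
[189.8844 267.7866] [602.4401 217.4413]
[226.4553 245.7428] [593.1776 184.851 ]
[261.1668 224.8198] [584.4502 154.1435]
[231.4793 213.8923]
```

Request:
send_rows:
  newtons: 45
  series:
    - {"wx": -0.004,"wy": 0.003,"wz": -0.002,"dx": -0.1,"dy": -0.1,"dz": -0.2,"fingers": 0}
    - {"wx": 0,"wy": 0,"wz": 0,"dx": 0,"dy": 0,"dz": 0,"fingers": 120}
    - {"wx": 0,"wy": 0,"wz": 0,"dx": 0,"dy": 0,"dz": 0,"fingers": 180}
    - {"wx": 0,"wy": 0,"wz": 0,"dx": 0,"dy": 0,"dz": 0,"fingers": 255}
    - {"wx": 0,"wy": 0,"wz": 0,"dx": 0,"dy": 0,"dz": 0,"fingers": 255}
    - {"wx": 0,"wy": 0,"wz": 0,"dx": 0,"dy": 0,"dz": 0,"fingers": 255}
    - {"wx": 0,"wy": 0,"wz": 0,"dx": 0,"dy": 0,"dz": 0,"fingers": 255}
    - {"wx": 0,"wy": 0,"wz": 0,"dx": 0,"dy": 0,"dz": 0,"fingers": 255}
    - {"wx": 0,"wy": 0,"wz": 0,"dx": 0,"dy": 0,"dz": 0,"fingers": 255}
    - {"wx": 0,"wy": 0,"wz": 0,"dx": 0,"dy": 0,"dz": 0,"fingers": 255}

```text
t: 4.83
tool_pos: [0.6144, 0.2659, 0.1261]
orientation: [-3.139, -0.0, -0.011]
force: [-0.1, -1.7, -0.5]
opening: 0.0376
```

```bash
python3 -c "
from h import *
st()"
```

```text
t 4.83 pos [0.6144 0.2659 0.1261] fix wx -0.0022 wy 0.0068 wz -0.0003 F [-0.1248 -1.7391 -0.4924] M [-0.1062  0.0338 -0.0073] op 0.0376 dq 0.002024744916698439
```

Request:
send_rows:
  series:
    - {"wx": 0,"wy": 0,"wz": 0,"dx": 0,"dy": 0,"dz": 0,"fingers": 255}
    - {"wx": 0,"wy": 0,"wz": 0,"dx": 0,"dy": 0,"dz": 0,"fingers": 255}
    - {"wx": 0,"wy": 0,"wz": 0,"dx": 0,"dy": 0,"dz": 0,"fingers": 255}

```text
t: 5.08
tool_pos: [0.6144, 0.2659, 0.126]
orientation: [-3.139, -0.001, -0.011]
force: [-0.4, -0.4, -0.2]
opening: 0.0354
```

```bash
python3 -c "
from h import *
st()"
```

```text
t 5.08 pos [0.6144 0.2659 0.126 ] fix wx -0.0022 wy 0.0067 wz -0.0003 F [-0.4213 -0.3872 -0.2405] M [ 0.0183  0.0227 -0.0192] op 0.0354 dq 0.0005981388262574775
```

Request:
send_rows:
  series:
    - {"wx": 0,"wy": 0,"wz": 0,"dx": 0,"dy": 0,"dz": 0.5,"fingers": 255}
    - {"wx": 0,"wy": 0,"wz": 0,"dx": 0,"dy": 0,"dz": 1,"fingers": 255}
    - {"wx": 0,"wy": 0,"wz": 0,"dx": 0,"dy": 0,"dz": 2,"fingers": 255}
    - {"wx": 0,"wy": 0,"wz": 0,"dx": 0,"dy": 0,"dz": 2,"fingers": 255}
    - {"wx": 0,"wy": 0,"wz": 0,"dx": 0,"dy": 0,"dz": 2,"fingers": 255}
    - {"wx": 0,"wy": 0,"wz": 0,"dx": 0,"dy": 0,"dz": 2,"fingers": 255}
    - {"wx": 0,"wy": 0,"wz": 0,"dx": 0,"dy": 0,"dz": 2,"fingers": 255}
    - {"wx": 0,"wy": 0,"wz": 0,"dx": 0,"dy": 0,"dz": 2,"fingers": 255}
    - {"wx": 0,"wy": 0,"wz": 0,"dx": 0,"dy": 0,"dz": 2,"fingers": 255}
    - {"wx": 0,"wy": 0,"wz": 0,"dx": 0,"dy": 0,"dz": 2,"fingers": 255}
    - {"wx": 0,"wy": 0,"wz": 0,"dx": 0,"dy": 0,"dz": 0,"fingers": 255}
    - {"wx": 0,"wy": 0,"wz": 0,"dx": 0,"dy": 0,"dz": 0,"fingers": 255}

```text
t: 6.08
tool_pos: [0.6092, 0.2642, 0.3118]
orientation: [3.142, 0.001, 0.001]
force: [-0.3, 0.1, -3.1]
opening: 0.0353
```

```bash
python3 -c "
from h import *
st();snap('side','si5')"
```

```text
t 6.08 pos [0.6092 0.2642 0.3118] fix wx 0.0000 wy 0.0003 wz -0.0004 F [-0.3313  0.1003 -3.1178] M [0.0595 0.0467 0.0372] op 0.0353 dq 0.04180219109605425
```

View pics/si5.png

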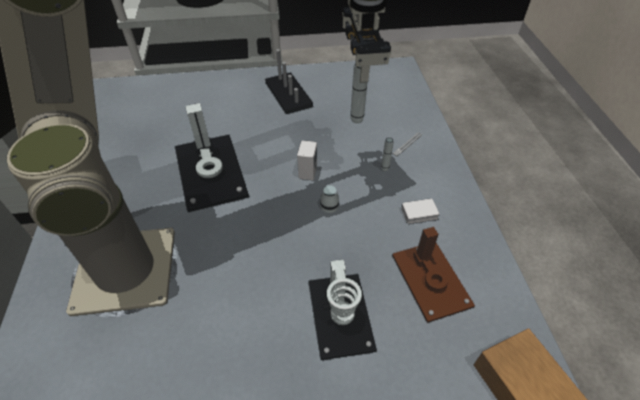

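Barrel held, lifted upright. Moving over to the stand.

Request:
send_rows:
  series:
    - {"wx": 0,"wy": 0,"wz": 0,"dx": -0.4,"dy": -1.5,"dz": 0,"fingers": 255}
    - {"wx": 0,"wy": 0,"wz": 0,"dx": -0.7,"dy": -3,"dz": 0,"fingers": 255}
    - {"wx": 0,"wy": 0,"wz": 0,"dx": -0.7,"dy": -3,"dz": 0,"fingers": 255}
    - {"wx": 0,"wy": 0,"wz": 0,"dx": -0.7,"dy": -3,"dz": 0,"fingers": 255}
    - {"wx": 0,"wy": 0,"wz": 0,"dx": -0.7,"dy": -3,"dz": 0,"fingers": 255}
    - {"wx": 0,"wy": 0,"wz": 0,"dx": -0.7,"dy": -3,"dz": 0,"fingers": 255}
    - {"wx": 0,"wy": 0,"wz": 0,"dx": -0.7,"dy": -3,"dz": 0,"fingers": 255}
    - {"wx": 0,"wy": 0,"wz": 0,"dx": -0.7,"dy": -3,"dz": 0,"fingers": 255}
    - {"wx": 0,"wy": 0,"wz": 0,"dx": -0.7,"dy": -3,"dz": 0,"fingers": 255}
    - {"wx": 0,"wy": 0,"wz": 0,"dx": -0.7,"dy": -3,"dz": 0,"fingers": 255}
    - {"wx": 0,"wy": 0,"wz": 0,"dx": -0.7,"dy": -3,"dz": 0,"fingers": 255}
    - {"wx": 0,"wy": 0,"wz": 0,"dx": -0.7,"dy": -3,"dz": 0,"fingers": 255}
    - {"wx": 0,"wy": 0,"wz": 0,"dx": -0.7,"dy": -3,"dz": 0,"fingers": 255}
    - {"wx": 0,"wy": 0,"wz": 0,"dx": -0.7,"dy": -3,"dz": 0,"fingers": 255}
    - {"wx": 0,"wy": 0,"wz": 0,"dx": -0.7,"dy": -3,"dz": 0,"fingers": 255}
    - {"wx": 0,"wy": 0,"wz": 0,"dx": -0.5,"dy": -2.5,"dz": 0,"fingers": 255}
    - {"wx": 0,"wy": 0,"wz": 0,"dx": 0,"dy": 0,"dz": 0,"fingers": 255}
    - {"wx": 0,"wy": 0,"wz": 0,"dx": 0,"dy": 0,"dz": 0,"fingers": 255}

```text
t: 7.63
tool_pos: [0.4788, -0.212, 0.2753]
orientation: [-3.134, -0.007, 0.069]
force: [0.0, 1.0, -3.3]
opening: 0.0351
```

```bash
python3 -c "
from h import *
st()"
```

```text
t 7.63 pos [ 0.4788 -0.212   0.2753] fix wx -0.0067 wy -0.0443 wz -0.0048 F [ 0.0414  0.9695 -3.3428] M [ 0.0508  0.0063 -0.0406] op 0.0351 dq 0.044079057156570664
```

Request:
send_rows:
  series:
    - {"wx": -0.003,"wy": -0.022,"wz": -0.002,"dx": 0.5,"dy": 0.3,"dz": 1.2,"fingers": 255}
    - {"wx": -0.003,"wy": -0.022,"wz": -0.002,"dx": 0.7,"dy": 0.4,"dz": 1.2,"fingers": 255}
    - {"wx": 0,"wy": 0,"wz": 0,"dx": 0.4,"dy": 0,"dz": 0.3,"fingers": 255}
    - {"wx": 0,"wy": 0,"wz": 0,"dx": 0,"dy": 0,"dz": 0,"fingers": 255}
    - {"wx": 0,"wy": 0,"wz": 0,"dx": 0,"dy": 0,"dz": 0,"fingers": 255}
    - {"wx": 0,"wy": 0,"wz": 0,"dx": 0,"dy": 0,"dz": 0,"fingers": 255}

```text
t: 8.13
tool_pos: [0.4972, -0.1995, 0.3038]
orientation: [-3.139, -0.008, -0.006]
force: [-0.3, -0.2, -1.9]
opening: 0.0351
```

```bash
python3 -c "
from h import *
st();snap('side','si6',(270,180,160,190),3);snap('scene','sc6',(150,130,180,190),3);st()
a=cv2.imread('pics/sc6.png');b=cv2.imread('pics/si6.png')
cv2.imwrite('pics/g6.png',cv2.resize(np.hstack([a,b]),None,fx=.78,fy=.78))"
```

```text
t 8.13 pos [ 0.4972 -0.1995  0.3038] fix wx -0.0027 wy 0.0035 wz -0.0051 F [-0.3179 -0.1905 -1.9331] M [0.0196 0.0254 0.0082] op 0.0351 dq 0.0188314894090685
t 8.23 pos [ 0.4969 -0.1997  0.3034] fix wx -0.0029 wy 0.0030 wz -0.0046 F [ 0.8692 -0.332  -1.8356] M [-0.0152 -0.0174 -0.0015] op 0.0354 dq 0.009145392533798612
```

View pics/g6.png

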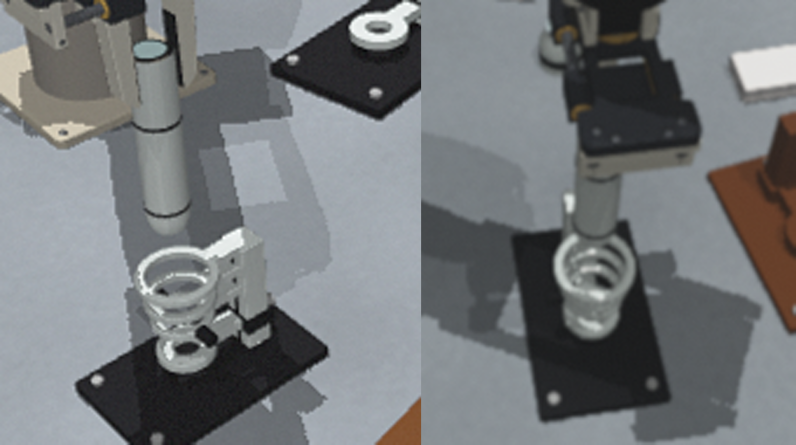

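```bash
python3 -c "
from h import *
a=cv2.imread('pics/sc6.png');b=cv2.imread('pics/si6.png')
# crop scene sc6 orig box (150,130) scale3 ; show 200..270 x, 140..270 y
def c(i,x,y,w,h,k):return cv2.resize(i[3*y:3*(y+h),3*x:3*(x+w)],None,fx=k/3,fy=k/3)
A=c(a,50,5,65,150,4)
B=c(b,50,55,50,95,6)
cv2.imwrite('pics/A6.png',A[:600]);cv2.imwrite('pics/B6.png',B)
"
```

```text
(no output)
```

View pics/A6.png

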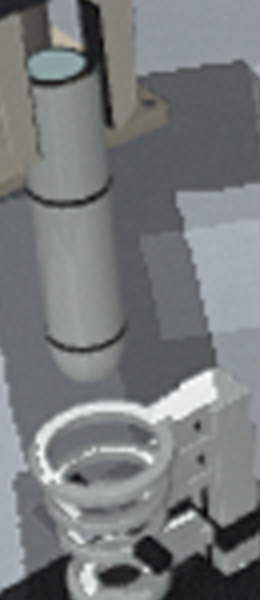

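View pics/B6.png

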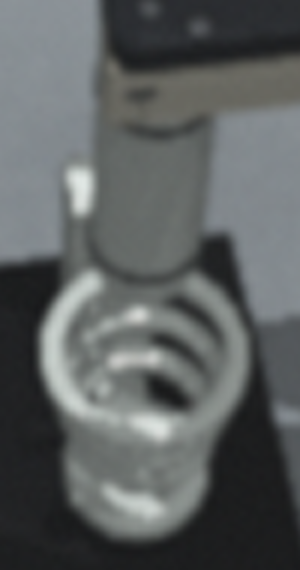

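```bash
python3 -c "
from h import *
p=np.array([.497,-.1996])
print('top from scene',onz('scene',200+60/4,135+67/4,.3376))
for z in (.3376,.2976,.2376,.1976,.1776,.128):
  print(z,'sceneA',(proj('scene',(*p,z))-[200,135])*4,'sideB',(proj('side',(*p,z))-[320,235])*6)
print('ring c A',(proj('scene',(.498,-.2035,.128))-[200,135])*4,(proj('side',(.498,-.2035,.128))-[320,235])*6)
"
```

```text
top from scene [ 0.4975 -0.1981  0.3376]
0.3376 sceneA [56.3748 67.7936] sideB [170.8587 -44.5702]
0.2976 sceneA [ 66.5196 147.5312] sideB [164.0184  41.4945]
0.2376 sceneA [ 80.7702 259.5404] sideB [154.7352 158.2966]
0.1976 sceneA [ 89.6822 329.5878] sideB [149.1141 229.0209]
0.1776 sceneA [ 93.9746 363.3257] sideB [146.4555 262.4716]
0.128 sceneA [104.1797 443.5376] sideB [140.2578 340.4501]
ring c A [ 98.5496 448.1793] [145.1533 350.3961]
```

```bash
python3 -c "
from h import *
a=cv2.imread('pics/sc6.png');g=cv2.GaussianBlur(cv2.cvtColor(a,cv2.COLOR_BGR2GRAY),(0,0),2).astype(float)
gx=cv2.Sobel(g,cv2.CV_64F,1,0)
M=[]
for y in range(90,270,12):
  xc=int((proj('scene',(.497,-.1996,.25))[0]-150)*3)
  L=gx[y,150:200];Rr=gx[y,200:256]
  l=150+np.argmax(np.abs(L)*(L>0));r=200+np.argmax(-Rr)
  # predicted axis at this row
  zs=np.linspace(.17,.36,400);P=np.array([proj('scene',(.497,-.1996,z)) for z in zs]);P=(P-[150,130])*3
  k=np.argmin(abs(P[:,1]-y));print(y,l,r,'mid',(l+r)/2,'w',r-l,'pred %.1f z %.3f'%(P[k,0],zs[k]))
"
```

```text
90 177 225 mid 201.0 w 48 pred 195.3 z 0.322
102 178 227 mid 202.5 w 49 pred 196.9 z 0.314
114 181 221 mid 201.0 w 40 pred 198.4 z 0.306
126 181 226 mid 203.5 w 45 pred 200.0 z 0.297
138 172 228 mid 200.0 w 56 pred 201.5 z 0.289
150 172 229 mid 200.5 w 57 pred 203.0 z 0.280
162 180 215 mid 197.5 w 35 pred 204.5 z 0.272Traceback (most recent call last):
  File "<string>", line 11, in <module>
    zs=np.linspace(.17,.36,400);P=np.array([proj('scene',(.497,-.1996,z)) for z in zs]);P=(P-[150,130])*3
                                            ~~~~^^^^^^^^^^^^^^^^^^^^^^^^^
  File "h.py", line 12, in proj
    c=robot.camera_info(n);x=F@(c['extrinsics']@[*p,1])[:3];x=c['intrinsics']@x;return x[:2]/x[2]
ValueError: time passes only in moves, steps and waits
```

Request:
send_rows:
  series:
    - {"wx": -0.003,"wy": 0.003,"wz": -0.004,"dx": 0.15,"dy": -0.25,"dz": 0,"fingers": 255}
    - {"wx": 0,"wy": 0,"wz": 0,"dx": 0,"dy": 0,"dz": -1,"fingers": 255}
    - {"wx": 0,"wy": 0,"wz": 0,"dx": 0,"dy": 0,"dz": -1,"fingers": 255}
    - {"wx": 0,"wy": 0,"wz": 0,"dx": 0,"dy": 0,"dz": -1,"fingers": 255}
    - {"wx": 0,"wy": 0,"wz": 0,"dx": 0,"dy": 0,"dz": -1,"fingers": 255}
    - {"wx": 0,"wy": 0,"wz": 0,"dx": 0,"dy": 0,"dz": 0,"fingers": 255}
    - {"wx": 0,"wy": 0,"wz": 0,"dx": 0,"dy": 0,"dz": 0,"fingers": 255}
    - {"wx": 0,"wy": 0,"wz": 0,"dx": 0,"dy": 0,"dz": 0,"fingers": 255}

```text
t: 8.9
tool_pos: [0.4965, -0.2018, 0.2549]
orientation: [-3.139, 0.0, 0.01]
force: [-0.8, 0.5, -1.6]
opening: 0.0355
```

```bash
python3 -c "
from h import *
st();snap('side','si7',(305,240,70,90),6);snap('scene','sc7',(190,195,80,90),6);st()
a=cv2.imread('pics/sc7.png');b=cv2.imread('pics/si7.png')
cv2.imwrite('pics/g7.png',cv2.resize(np.hstack([a,b]),None,fx=.8,fy=.8))"
```

```text
t 8.90 pos [ 0.4965 -0.2018  0.2549] fix wx -0.0024 wy -0.0065 wz 0.0002 F [-0.7536  0.5234 -1.6261] M [ 0.0582 -0.0087 -0.0283] op 0.0355 dq 0.0033504639952181663
t 9.00 pos [ 0.4969 -0.2019  0.2557] fix wx -0.0018 wy -0.0053 wz 0.0001 F [ 0.7536  0.6476 -1.6713] M [-0.0022  0.0071 -0.0182] op 0.0347 dq 0.012733758479976064
```

View pics/g7.png

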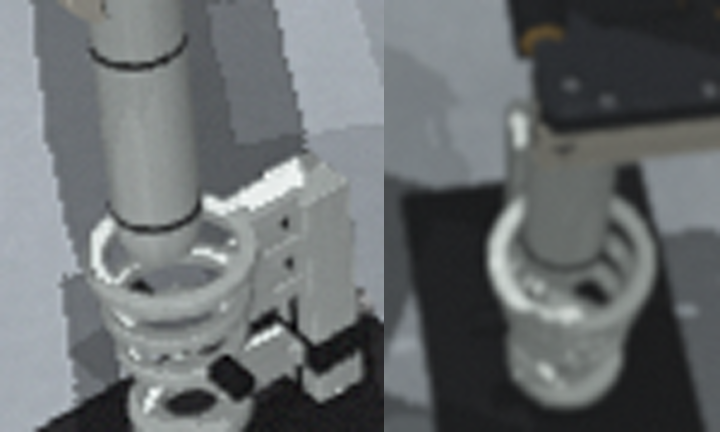

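```bash
python3 -c "
from h import *
for nm,p in (('nose',(.4967,-.2018,.1297)),('n+20',(.4967,-.2018,.1497)),('n+80',(.4967,-.2018,.2097)),('ring',(.498,-.203,.128)),('rx',(.508,-.203,.128)),('ry',(.498,-.193,.128))):
  print(nm,(proj('scene',p)-[190,195])*6,(proj('side',p)-[305,240])*6)
a=cv2.imread('pics/sc7.png')[180:480,60:360];cv2.imwrite('pics/A7.png',cv2.resize(a,None,fx=2,fy=2))
a=cv2.imread('pics/si7.png')[180:480,60:360];cv2.imwrite('pics/B7.png',cv2.resize(a,None,fx=2,fy=2))
"
```

```text
nose [209.4584 303.8873] [230.6627 313.802 ]
n+20 [203.3009 256.1174] [233.1117 283.1374]
n+80 [183.905  105.6444] [241.0049 184.3039]
ring [209.1378 311.5725] [234.9039 319.0725]
rx [227.0372 327.1378] [264.491  315.5329]
ry [235.251  297.7257] [229.9542 292.8029]
```

View pics/A7.png

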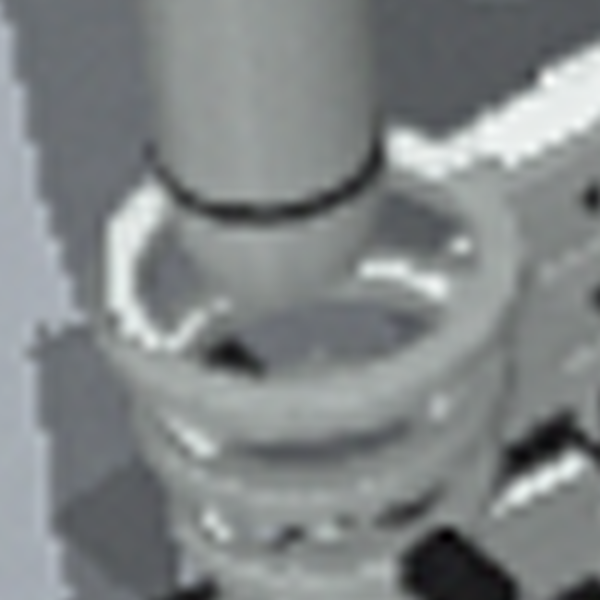

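View pics/B7.png

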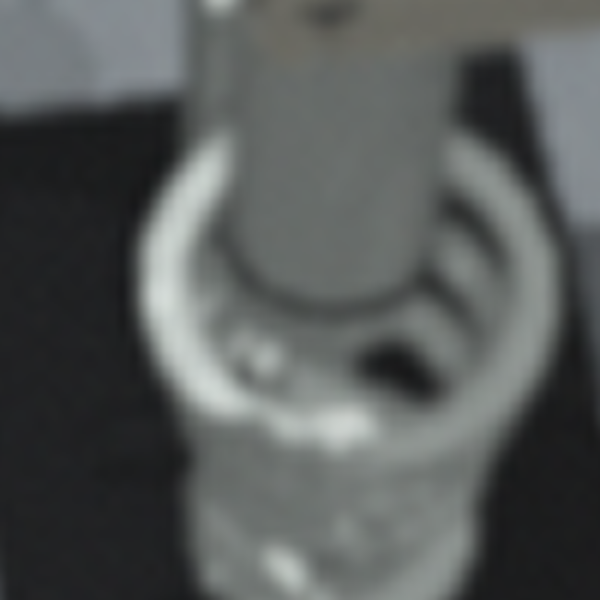

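```bash
cat > e.py <<'E'
from h import *
CI={n:robot.camera_info(n) for n in('scene','side')}
def pj(n,p):
    c=CI[n];x=F@(c['extrinsics']@[*p,1])[:3];x=c['intrinsics']@x;return x[:2]/x[2]
def edges(f,n,box,k,p,zr,zn,hw=.018):
    g=cv2.GaussianBlur(cv2.cvtColor(cv2.imread(f),cv2.COLOR_BGR2GRAY),(0,0),k*.5).astype(float)
    gx=cv2.Sobel(g,cv2.CV_64F,1,0);c=CI[n];Rm=c['extrinsics'][:3,:3];out=[]
    for z in np.arange(*zr,.004):
        P=np.array([*p,z]);a=(pj(n,P)-box)*k
        # silhouette offset perpendicular: use camera-right dir (horizontal)
        r=np.array([Rm[0,0],Rm[0,1],0]);r/=np.linalg.norm(r)
        w=(pj(n,P+hw*r)-box)[0]*k-a[0];y=int(round(a[1]))
        res=[]
        for s in(-1,1):
            xs=np.arange(int(a[0]+s*w-12),int(a[0]+s*w+13));G=gx[y,xs]*(-s)
            i=np.argmax(G);res.append(xs[i] if G[i]>15 else np.nan)
        out.append((z-zn,a[0],w,res[0]-a[0]+w,res[1]-a[0]-w,))
    for o in out:print('dz %.3f pred %.0f halfw %.1f  L %.0f R %.0f  mm %.2f %.2f'%(*o,o[3]/o[2]*18,o[4]/o[2]*18))
E
python3 - <<'E'
from e import *
edges('pics/sc7.png','scene',np.array([190,195]),6,(.4967,-.2018),(.146,.226),.1297)
print()
edges('pics/si7.png','side',np.array([305,240]),6,(.4967,-.2018),(.146,.19),.1297)
E
```

```text
dz 0.016 pred 204 halfw 56.9  L 0 R nan  mm 0.15 nan
dz 0.020 pred 203 halfw 57.1  L -6 R nan  mm -1.94 nan
dz 0.024 pred 202 halfw 57.2  L -4 R 11  mm -1.18 3.41
dz 0.028 pred 201 halfw 57.3  L -3 R -12  mm -1.05 -3.78
dz 0.032 pred 199 halfw 57.5  L 0 R -13  mm 0.01 -4.05
dz 0.036 pred 198 halfw 57.6  L 1 R -12  mm 0.45 -3.69
dz 0.040 pred 197 halfw 57.8  L -6 R -11  mm -1.91 -3.32
dz 0.044 pred 196 halfw 57.9  L -4 R -10  mm -1.15 -2.96
dz 0.048 pred 194 halfw 58.1  L -4 R -12  mm -1.33 -3.84
dz 0.052 pred 193 halfw 58.2  L nan R -10  mm nan -3.16
dz 0.056 pred 192 halfw 58.3  L -7 R -11  mm -2.28 -3.42
dz 0.060 pred 190 halfw 58.5  L -6 R -13  mm -1.83 -3.97
dz 0.064 pred 189 halfw 58.6  L -2 R nan  mm -0.77 nan
dz 0.068 pred 188 halfw 58.8  L -3 R -10  mm -0.93 -2.93
dz 0.072 pred 186 halfw 58.9  L nan R -10  mm nan -3.18
dz 0.076 pred 185 halfw 59.1  L -2 R -9  mm -0.63 -2.81
dz 0.080 pred 184 halfw 59.2  L -3 R -11  mm -0.79 -3.35
dz 0.084 pred 182 halfw 59.4  L -3 R -9  mm -0.94 -2.67
dz 0.088 pred 181 halfw 59.5  L nan R nan  mm nan nan
dz 0.092 pred 180 halfw 59.7  L 12 R nan  mm 3.59 nan
dz 0.096 pred 178 halfw 59.8  L 2 R nan  mm 0.73 nan

dz 0.016 pred 233 halfw 54.8  L nan R -9  mm nan -3.12
dz 0.020 pred 233 halfw 55.0  L nan R -9  mm nan -3.01
dz 0.024 pred 234 halfw 55.2  L nan R -12  mm nan -3.87
dz 0.028 pred 234 halfw 55.4  L nan R nan  mm nan nan
dz 0.032 pred 235 halfw 55.6  L nan R nan  mm nan nan
dz 0.036 pred 235 halfw 55.8  L nan R 11  mm nan 3.55
dz 0.040 pred 236 halfw 56.0  L nan R 9  mm nan 2.98
dz 0.044 pred 236 halfw 56.2  L nan R 3  mm nan 0.82
dz 0.048 pred 237 halfw 56.4  L nan R -4  mm nan -1.33
dz 0.052 pred 237 halfw 56.6  L nan R -7  mm nan -2.19
dz 0.056 pred 238 halfw 56.8  L nan R -7  mm nan -2.10
dz 0.060 pred 238 halfw 57.0  L nan R -5  mm nan -1.69
```

Request:
send_rows:
  series:
    - {"wx": -0.002,"wy": -0.006,"wz": 0,"dx": 0.2,"dy": 0.28,"dz": 0,"fingers": 255}
    - {"wx": 0,"wy": 0,"wz": 0,"dx": 0,"dy": 0,"dz": -0.5,"fingers": 255}
    - {"wx": 0,"wy": 0,"wz": 0,"dx": 0,"dy": 0,"dz": -0.5,"fingers": 255}
    - {"wx": 0,"wy": 0,"wz": 0,"dx": 0,"dy": 0,"dz": 0,"fingers": 255}
    - {"wx": 0,"wy": 0,"wz": 0,"dx": 0,"dy": 0,"dz": 0,"fingers": 255}

```text
t: 9.42
tool_pos: [0.5002, -0.1992, 0.247]
orientation: [3.139, -0.0, 0.008]
force: [-0.2, 0.2, -2.4]
opening: 0.035
```

```bash
python3 -c "
from h import *
st();snap('side','si8',(310,250,65,75),8);snap('scene','sc8',(195,205,65,75),8);st()
a=cv2.imread('pics/sc8.png');b=cv2.imread('pics/si8.png')
cv2.imwrite('pics/g8.png',cv2.resize(np.hstack([a,b]),None,fx=.76,fy=.76))"
```

```text
t 9.42 pos [ 0.5002 -0.1992  0.247 ] fix wx 0.0022 wy 0.0051 wz 0.0000 F [-0.175   0.2233 -2.3958] M [0.036  0.0442 0.0062] op 0.0350 dq 0.013062489881121214
t 9.52 pos [ 0.5002 -0.1993  0.247 ] fix wx 0.0021 wy 0.0049 wz 0.0000 F [ 0.6664 -0.5674 -2.1324] M [ 0.0288 -0.037   0.0578] op 0.0353 dq 0.005881542816032126
```

View pics/g8.png

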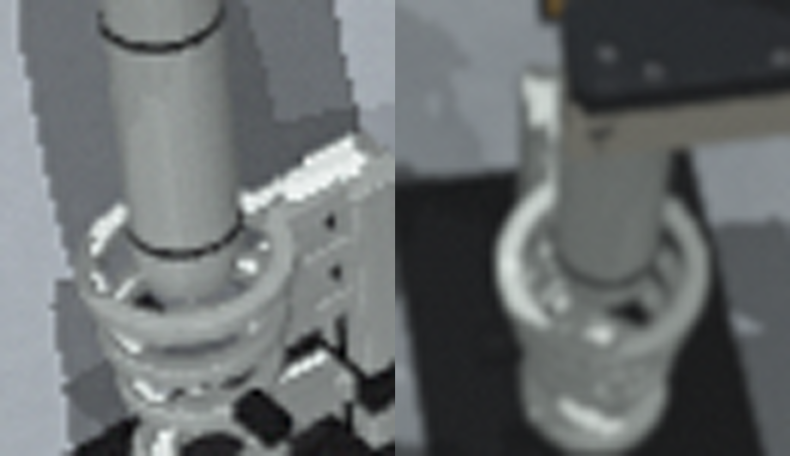

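Request:
send_rows:
  series:
    - {"wx": 0.002,"wy": 0.005,"wz": 0,"dx": -0.1,"dy": 0.05,"dz": 0,"fingers": 255}
    - {"wx": 0,"wy": 0,"wz": 0,"dx": 0,"dy": 0,"dz": -0.6,"fingers": 255}
    - {"wx": 0,"wy": 0,"wz": 0,"dx": 0,"dy": 0,"dz": -0.6,"fingers": 255}
    - {"wx": 0,"wy": 0,"wz": 0,"dx": 0,"dy": 0,"dz": -0.6,"fingers": 255}
    - {"wx": 0,"wy": 0,"wz": 0,"dx": 0,"dy": 0,"dz": -0.3,"fingers": 255}
    - {"wx": 0,"wy": 0,"wz": 0,"dx": 0,"dy": 0,"dz": 0,"fingers": 255}
    - {"wx": 0,"wy": 0,"wz": 0,"dx": 0,"dy": 0,"dz": 0,"fingers": 255}

```text
t: 10.1
tool_pos: [0.4988, -0.1987, 0.2233]
orientation: [-3.141, 0.0, 0.002]
force: [-0.4, 0.3, -3.0]
opening: 0.0348
```

```bash
python3 -c "
from h import *
st();snap('side','si9',(310,240,65,85),7);snap('scene','sc9',(195,195,65,85),7);st()
a=cv2.imread('pics/sc9.png');b=cv2.imread('pics/si9.png')
cv2.imwrite('pics/g9.png',cv2.resize(np.hstack([a,b]),None,fx=.87,fy=.87))"
```

```text
t 10.10 pos [ 0.4988 -0.1987  0.2233] fix wx -0.0004 wy -0.0013 wz 0.0003 F [-0.4149  0.3251 -2.9787] M [ 0.0494 -0.0415 -0.0003] op 0.0348 dq 0.010967526691929947
t 10.20 pos [ 0.4989 -0.1988  0.2236] fix wx -0.0003 wy -0.0010 wz 0.0003 F [-0.5225  0.1613 -2.3897] M [ 0.0225  0.0016 -0.0139] op 0.0354 dq 0.009394215317829831
```

View pics/g9.png

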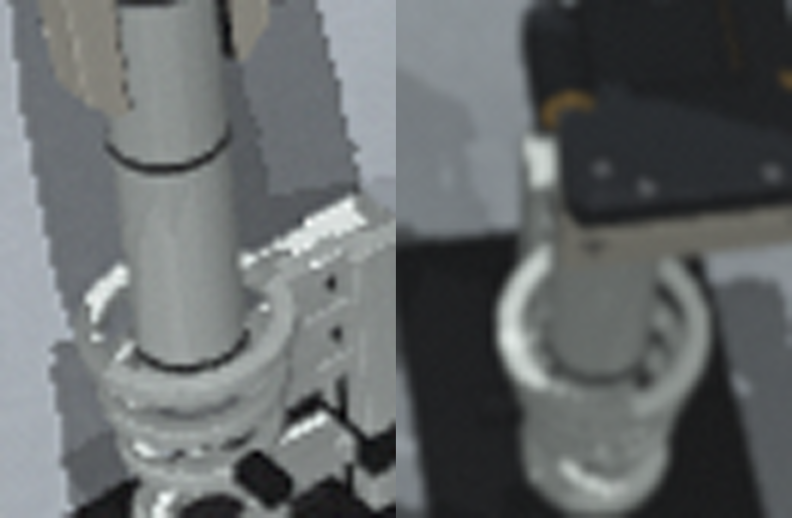

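Request:
send_rows:
  series:
    - {"wx": 0,"wy": 0,"wz": 0,"dx": 0,"dy": 0,"dz": -0.3,"fingers": 255}
    - {"wx": 0,"wy": 0,"wz": 0,"dx": 0,"dy": 0,"dz": -0.3,"fingers": 255}
    - {"wx": 0,"wy": 0,"wz": 0,"dx": 0,"dy": 0,"dz": -0.3,"fingers": 255}
    - {"wx": 0,"wy": 0,"wz": 0,"dx": 0,"dy": 0,"dz": -0.3,"fingers": 255}
    - {"wx": 0,"wy": 0,"wz": 0,"dx": 0,"dy": 0,"dz": 0,"fingers": 255}

```text
t: 10.62
tool_pos: [0.4995, -0.1991, 0.2114]
orientation: [3.141, -0.0, 0.001]
force: [-0.9, 0.0, -2.9]
opening: 0.0353
```

```bash
python3 -c "
from h import *
st()"
```

```text
t 10.62 pos [ 0.4995 -0.1991  0.2114] fix wx 0.0007 wy 0.0007 wz 0.0002 F [-0.8532  0.0197 -2.8527] M [-0.0233  0.0487 -0.0129] op 0.0353 dq 0.0031801805882284945
```

Nose at about z=0.085, no contact yet. Continuing slowly.

Request:
send_rows:
  series:
    - {"wx": 0,"wy": 0,"wz": 0,"dx": 0,"dy": 0,"dz": -0.25,"fingers": 255}
    - {"wx": 0,"wy": 0,"wz": 0,"dx": 0,"dy": 0,"dz": -0.25,"fingers": 255}

```text
t: 10.78
tool_pos: [0.4996, -0.1992, 0.2064]
orientation: [3.141, -0.001, 0.002]
force: [-0.8, 0.1, -2.0]
opening: 0.0353
```

Request:
send_rows:
  series:
    - {"wx": 0,"wy": 0,"wz": 0,"dx": 0,"dy": 0,"dz": -0.25,"fingers": 255}
    - {"wx": 0,"wy": 0,"wz": 0,"dx": 0,"dy": 0,"dz": -0.25,"fingers": 255}

```text
t: 10.95
tool_pos: [0.4997, -0.1992, 0.201]
orientation: [3.141, -0.0, 0.002]
force: [0.6, -0.2, -2.0]
opening: 0.0354
```

```bash
python3 -c "
from h import *
st()"
```

```text
t 10.95 pos [ 0.4997 -0.1992  0.201 ] fix wx 0.0010 wy 0.0014 wz 0.0003 F [ 0.5753 -0.236  -2.0163] M [0.0729 0.0466 0.0223] op 0.0354 dq 0.06143454531254898
```

Request:
send_rows:
  series:
    - {"wx": 0,"wy": 0,"wz": 0,"dx": 0,"dy": 0,"dz": -0.2,"fingers": 255}
    - {"wx": 0,"wy": 0,"wz": 0,"dx": 0,"dy": 0,"dz": -0.2,"fingers": 255}

```text
t: 11.12
tool_pos: [0.5, -0.1992, 0.1968]
orientation: [3.14, -0.0, 0.003]
force: [-0.3, 0.8, 5.4]
opening: 0.0353
```

Request:
send_rows:
  series:
    - {"wx": 0,"wy": 0,"wz": 0,"dx": 0,"dy": 0,"dz": -0.2,"fingers": 255}
    - {"wx": 0,"wy": 0,"wz": 0,"dx": 0,"dy": 0,"dz": -0.2,"fingers": 255}

```text
t: 11.28
tool_pos: [0.5006, -0.1995, 0.1938]
orientation: [3.14, -0.0, 0.006]
force: [-1.0, 0.9, 0.8]
opening: 0.0353
```

```bash
python3 -c "
from h import *
st()"
```

```text
t 11.28 pos [ 0.5006 -0.1995  0.1938] fix wx 0.0020 wy 0.0039 wz 0.0002 F [-0.9697  0.8529  0.8059] M [ 0.109   0.2338 -0.0127] op 0.0353 dq 0.04529181311946005
```

Request:
send_rows:
  series:
    - {"wx": 0.002,"wy": 0.003,"wz": 0,"dx": 0,"dy": 0,"dz": -0.15,"fingers": 255}
    - {"wx": 0,"wy": 0,"wz": 0,"dx": 0,"dy": 0,"dz": -0.15,"fingers": 255}

```text
t: 11.45
tool_pos: [0.5008, -0.1997, 0.1913]
orientation: [3.141, -0.0, 0.003]
force: [-0.9, 1.1, 2.1]
opening: 0.0351
```

Request:
send_rows:
  series:
    - {"wx": 0,"wy": 0,"wz": 0,"dx": 0,"dy": 0,"dz": -0.15,"fingers": 255}
    - {"wx": 0,"wy": 0,"wz": 0,"dx": 0,"dy": 0,"dz": -0.15,"fingers": 255}

```text
t: 11.62
tool_pos: [0.5011, -0.1999, 0.1884]
orientation: [3.141, -0.0, 0.003]
force: [0.0, -0.0, 1.7]
opening: 0.0355
```

```bash
python3 -c "
from h import *
st()"
```

```text
t 11.62 pos [ 0.5011 -0.1999  0.1884] fix wx 0.0009 wy 0.0021 wz 0.0002 F [ 0.026  -0.033   1.6541] M [ 0.0806  0.2792 -0.0728] op 0.0355 dq 0.033678756107769894
```

Request:
send_rows:
  series:
    - {"wx": 0,"wy": 0.001,"wz": 0,"dx": -0.08,"dy": 0.02,"dz": -0.15,"fingers": 255}
    - {"wx": 0,"wy": 0,"wz": 0,"dx": -0.04,"dy": 0.01,"dz": -0.15,"fingers": 255}

```text
t: 11.78
tool_pos: [0.5, -0.1998, 0.1853]
orientation: [3.14, -0.0, 0.003]
force: [0.2, 0.9, 2.3]
opening: 0.0355
```

Request:
send_rows:
  series:
    - {"wx": 0,"wy": 0,"wz": 0,"dx": -0.02,"dy": 0.01,"dz": -0.15,"fingers": 255}
    - {"wx": 0,"wy": 0,"wz": 0,"dx": -0.02,"dy": 0.01,"dz": -0.15,"fingers": 255}

```text
t: 11.95
tool_pos: [0.4999, -0.1997, 0.1822]
orientation: [3.14, -0.0, 0.004]
force: [0.6, -0.0, 2.4]
opening: 0.0353
```

```bash
python3 -c "
from h import *
st()"
```

```text
t 11.95 pos [ 0.4999 -0.1997  0.1822] fix wx 0.0018 wy 0.0025 wz 0.0003 F [ 0.6169 -0.0033  2.402 ] M [-0.0288 -0.0339 -0.014 ] op 0.0353 dq 0.039596812745639504
```

Request:
send_rows:
  series:
    - {"wx": 0,"wy": 0.001,"wz": 0,"dx": -0.01,"dy": 0.01,"dz": -0.15,"fingers": 255}
    - {"wx": 0,"wy": 0,"wz": 0,"dx": -0.02,"dy": 0.01,"dz": -0.15,"fingers": 255}

```text
t: 12.12
tool_pos: [0.4998, -0.1996, 0.1791]
orientation: [3.139, -0.0, 0.003]
force: [-0.6, 0.0, 1.8]
opening: 0.035
```

Request:
send_rows:
  series:
    - {"wx": 0,"wy": 0.001,"wz": 0,"dx": -0.02,"dy": 0.01,"dz": -0.12,"fingers": 255}
    - {"wx": 0,"wy": 0,"wz": 0,"dx": -0.02,"dy": 0.01,"dz": -0.12,"fingers": 255}

```text
t: 12.28
tool_pos: [0.4995, -0.1995, 0.1764]
orientation: [3.139, -0.001, 0.002]
force: [0.4, -0.9, 3.0]
opening: 0.0352
```

```bash
python3 -c "
from h import *
st()"
```

```text
t 12.28 pos [ 0.4995 -0.1995  0.1764] fix wx 0.0023 wy 0.0013 wz 0.0004 F [ 0.4231 -0.8528  2.9728] M [-0.0628 -0.1661 -0.0091] op 0.0352 dq 0.032991896477995886
```

Request:
send_rows:
  series:
    - {"wx": 0.001,"wy": 0,"wz": 0,"dx": 0,"dy": 0,"dz": -0.12,"fingers": 255}
    - {"wx": 0,"wy": 0,"wz": 0,"dx": 0,"dy": 0,"dz": -0.12,"fingers": 255}

```text
t: 12.45
tool_pos: [0.4996, -0.1995, 0.1738]
orientation: [3.14, -0.0, 0.002]
force: [0.1, 0.1, 2.3]
opening: 0.0354
```

Request:
send_rows:
  series:
    - {"wx": 0.001,"wy": 0,"wz": 0,"dx": 0,"dy": 0,"dz": -0.12,"fingers": 255}
    - {"wx": 0,"wy": 0,"wz": 0,"dx": -0.01,"dy": 0,"dz": -0.12,"fingers": 255}

```text
t: 12.62
tool_pos: [0.5001, -0.1997, 0.1724]
orientation: [3.141, -0.0, 0.005]
force: [-1.4, 1.3, 16.0]
opening: 0.0352
```

```bash
python3 -c "
from h import *
st()"
```

```text
t 12.62 pos [ 0.5001 -0.1997  0.1724] fix wx 0.0008 wy 0.0031 wz 0.0003 F [-1.4485  1.2919 15.9696] M [0.5952 0.4964 0.0603] op 0.0352 dq 0.017864855060596572
```

Request:
send_rows:
  series:
    - {"wx": 0,"wy": 0,"wz": 0,"dx": 0,"dy": 0,"dz": 0,"fingers": 255}

```text
t: 12.7
tool_pos: [0.5, -0.1996, 0.1726]
orientation: [3.141, -0.0, 0.005]
force: [0.4, 0.5, -0.8]
opening: 0.0353
```

```bash
python3 -c "
from h import *
st();snap('side','si10',(310,240,65,85),7);snap('scene','sc10',(195,195,65,85),7);st()
a=cv2.imread('pics/sc10.png');b=cv2.imread('pics/si10.png')
cv2.imwrite('pics/g10.png',cv2.resize(np.hstack([a,b]),None,fx=.87,fy=.87))"
```

```text
t 12.70 pos [ 0.5    -0.1996  0.1726] fix wx 0.0005 wy 0.0030 wz 0.0002 F [ 0.3669  0.4937 -0.8002] M [ 0.1469  0.2563 -0.0068] op 0.0353 dq 0.004095534746392627
t 12.80 pos [ 0.5    -0.1996  0.1725] fix wx 0.0006 wy 0.0028 wz 0.0002 F [-1.4032  0.3801  4.2559] M [0.2882 0.2726 0.0178] op 0.0350 dq 0.002031931284865637
```

View pics/g10.png

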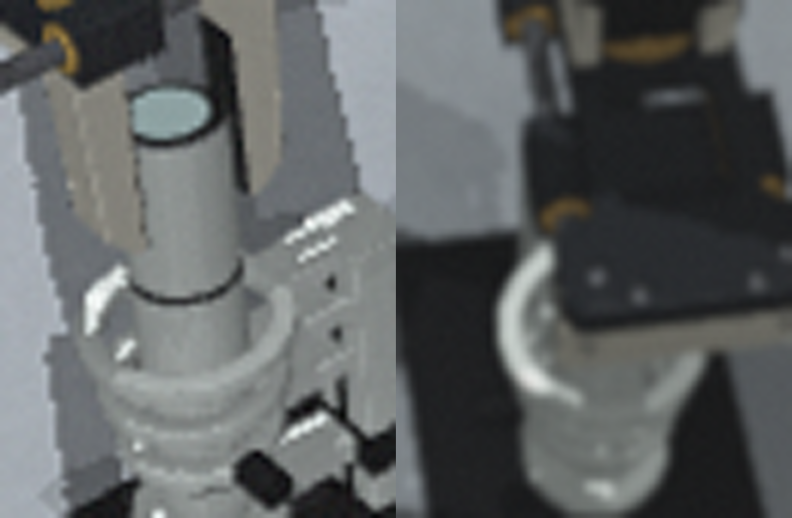

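Request:
send_rows:
  series:
    - {"wx": 0,"wy": 0.002,"wz": 0,"dx": -0.03,"dy": 0,"dz": -0.07,"fingers": 255}

```text
t: 12.88
tool_pos: [0.5, -0.1997, 0.1725]
orientation: [3.141, -0.0, 0.003]
force: [-0.3, 1.4, 10.5]
opening: 0.0349
```

```bash
python3 -c "
from h import *
st()"
```

```text
t 12.88 pos [ 0.5    -0.1997  0.1725] fix wx 0.0007 wy 0.0017 wz 0.0002 F [-0.2954  1.3607 10.4542] M [0.441  0.2313 0.0213] op 0.0349 dq 0.01619676171505178
```

Request:
send_rows:
  series:
    - {"wx": 0,"wy": 0,"wz": 0,"dx": 0,"dy": 0,"dz": 0,"fingers": 255}
    - {"wx": 0,"wy": 0,"wz": 0,"dx": 0,"dy": 0,"dz": 0,"fingers": 150}
    - {"wx": 0,"wy": 0,"wz": 0,"dx": 0,"dy": 0,"dz": 0,"fingers": 140}
    - {"wx": 0,"wy": 0,"wz": 0,"dx": 0,"dy": 0,"dz": 0,"fingers": 120}
    - {"wx": 0,"wy": 0,"wz": 0,"dx": 0,"dy": 0,"dz": 0,"fingers": 80}
    - {"wx": 0,"wy": 0,"wz": 0,"dx": 0,"dy": 0,"dz": 0,"fingers": 60}
    - {"wx": 0,"wy": 0,"wz": 0,"dx": 0,"dy": 0,"dz": 0,"fingers": 60}
    - {"wx": 0,"wy": 0,"wz": 0,"dx": 0,"dy": 0,"dz": 0,"fingers": 60}

```text
t: 13.55
tool_pos: [0.4985, -0.199, 0.1698]
orientation: [-3.14, 0.0, 0.004]
force: [-0.0, 0.4, 0.5]
opening: 0.0692
```

```bash
python3 -c "
from h import *
st();snap('scene','sc11',(175,130,120,150),4)"
```

```text
t 13.55 pos [ 0.4985 -0.199   0.1698] fix wx -0.0012 wy -0.0023 wz 0.0002 F [-0.0058  0.4435  0.5059] M [0.0014 0.0029 0.0081] op 0.0692 dq 0.0035633922469668912
```

View pics/sc11.png

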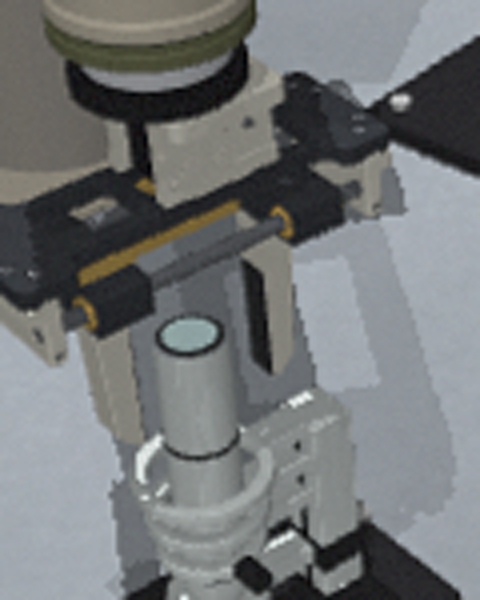

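Released cleanly. The barrel stands upright with its lens at (190,336) in the crop. Raising the gripper.

Request:
send_rows:
  series:
    - {"wx": 0,"wy": 0,"wz": 0,"dx": 0,"dy": 0,"dz": 0.5,"fingers": 60}
    - {"wx": 0,"wy": 0,"wz": 0,"dx": 0,"dy": 0,"dz": 1,"fingers": 60}
    - {"wx": 0,"wy": 0,"wz": 0,"dx": 0,"dy": 0,"dz": 1.5,"fingers": 60}
    - {"wx": 0,"wy": 0,"wz": 0,"dx": 0,"dy": 0,"dz": 2,"fingers": 60}
    - {"wx": 0,"wy": 0,"wz": 0,"dx": 0,"dy": 0,"dz": 2,"fingers": 60}
    - {"wx": 0,"wy": 0,"wz": 0,"dx": 0,"dy": 0,"dz": 2,"fingers": 60}
    - {"wx": 0,"wy": 0,"wz": 0,"dx": 0,"dy": 0,"dz": 2,"fingers": 60}
    - {"wx": 0,"wy": 0,"wz": 0,"dx": 0,"dy": 0,"dz": 2,"fingers": 60}
    - {"wx": 0,"wy": 0,"wz": 0,"dx": 0,"dy": 0,"dz": 0,"fingers": 60}
    - {"wx": 0,"wy": 0,"wz": 0,"dx": 0,"dy": 0,"dz": 0,"fingers": 60}

```text
t: 14.43
tool_pos: [0.4972, -0.1983, 0.3127]
orientation: [3.142, -0.0, 0.0]
force: [0.1, 0.4, -0.3]
opening: 0.0713
```

```bash
python3 -c "
from h import *
st();snap('scene','sc12');snap('side','si12')
a=cv2.imread('pics/sc12.png')[190:290,180:300];b=cv2.imread('pics/si12.png')[220:340,300:400]
c=cv2.resize(a,None,fx=4,fy=4);d=cv2.resize(b,None,fx=3.33,fy=3.33)[:400]
cv2.imwrite('pics/g12.png',np.hstack([c[:399],d[:399]])[:, :800])"
```

```text
t 14.43 pos [ 0.4972 -0.1983  0.3127] fix wx 0.0001 wy 0.0002 wz 0.0002 F [ 0.129   0.3656 -0.2593] M [0.0008 0.0596 0.0293] op 0.0713 dq 0.05267562106128464
```

View pics/g12.png

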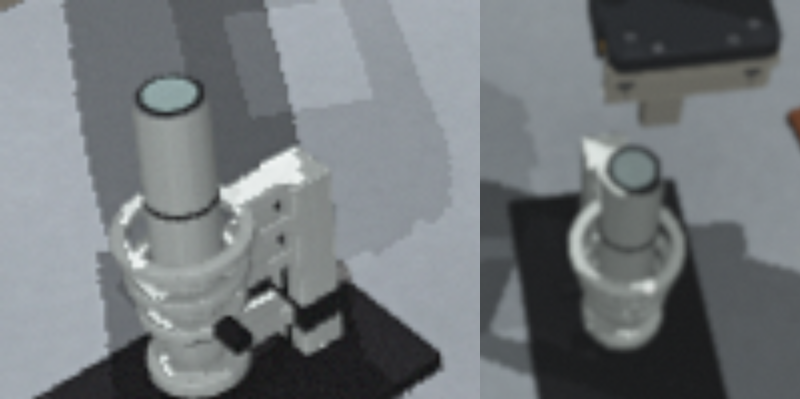

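View pics/sc12.png

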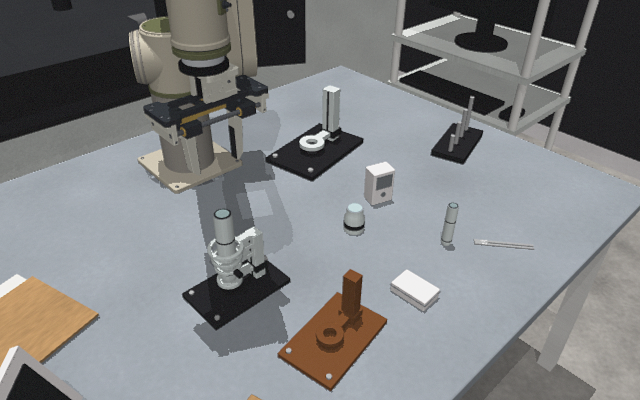

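```bash
python3 -c "
from h import *
print(tri(('scene',222.5,214),('side',346.5,270.5)))
robot.close_job()"
```

```text
(array([ 0.4996, -0.2001,  0.2072]), np.float64(0.00010183997219825922))
the job is handed in; nothing more can be done
```

I lowered the larger lens barrel, nose down, into the white four-ring stand until it rested on the lowest ring. Then I let go, raised the gripper clear and handed the job in at about 14.5 s.

- **By feel:** The push peaked at about 8 N above the free reading as the barrel entered the plungers, then dragged at about 4–5 N. At TCP height 0.1725 m (nose at about 46 mm) the reading jumped to 16 N. A second light press gave 10.5 N with no further travel, so I took the nose as seated. Adding back the barrel's weight, the push at the first contact was roughly 18–19 N in all, drag included. I estimate about 14 N of that was on the ring itself. Readings came only at the end of each move, so a short peak in between could have been higher.
- **Final position:** With the gripper clear, triangulation put the lens at (0.4996, -0.2001, 0.2072), so the top is 79 mm above the top ring, within the allowed 66–92 mm. That agrees with the felt height to about 1 mm, and the barrel looks upright in both fixed views.
- **Other objects:** In the last scene view, the bystanders stand where they were at the start. I judged that by eye, not by measurement.
- **Disagreement:** While lining the barrel up over the rings, the camera estimates of the offset differed by 2–5 mm, so I used a compromise. The barrel then entered without touching the upper rings.

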